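# Lock the index wheel by feel

## Task

Turn the small index table's wheel clockwise by its upright handle until the pointer on the far rim comes up to the black line on the mark post, then press the locking plunger fully home in the middle one of the wheel's three slots. The pointer has slipped: that slot comes under the plunger only half a centimetre to three centimetres of pointer travel past the line, so find it by feel; if the plunger stops early, ease the wheel on a little and try again, never bearing on the plunger with more than about two and a half kilos or forcing the wheel against it. Leave the things standing around alone.

Things in the scene. Friction and masses are not known exactly. Their poses are not given: they have to be found in the camera images.
- index_base: grey cast base, 170 x 130 x 34 mm, fixed. Origin on the wheel's axis at bench level; z up, x points from the axis to the mark post (roughly away from the robot, yaw varies). Block from x = -75 to +95, y = -65 to +65 mm. A bracket (column, then an arm 26 mm wide, top 80 mm above the bench) at its near left carries the plunger over the wheel
- wheel: flat steel wheel, 124 mm across, 10 thick, top 54 mm above the bench (hub to 61); origin on its vertical axis at its underside, its x and y mean nothing. Stiff (0.25 N m, some 6 N at the handle), stays where left. Three radial slots, 9 mm wide along the travel, pass under the plunger 48 mm from the axis, 49 degrees (41 mm) apart; only the middle one is right
- handle_top (a point): centre of the top of the black upright crank handle on the wheel: 18 mm thick, 44 mm tall, top 100 mm above the bench, 45 mm from the axis; it spins freely about its own axis, so the fingers need not turn as the wheel turns
- pointer_tip (a point): tip of the dark pointer on the wheel's rim, 77 mm from the axis, 49 mm above the bench; turns with the wheel. Starts 50 to 95 degrees short of the mark. It sits on a ring that has slipped, differently each time: the right slot is under the plunger when the tip has gone 6 to 28 mm (0.08 to 0.36 rad) clockwise past the mark
- mark (a point): the black line on the inner face of the aluminium mark post on the far side of the base (7 x 22 mm, top 67 mm above the bench), 81 mm from the axis
- plunger: locking plunger: steel button 26 mm across, 10 thick, on a 7 mm round-nosed rod, 48 mm from the axis. Origin at the centre of the button's top: 112 mm above the bench when up, 94 fully home (straight down, cushioned end). 4 N friction, stays where left. Meets the wheel at 106 mm if no slot is beneath; if a slot is within 2 mm, 12 to 15 N draws the wheel into line and it goes in
- solder_spool: bystander: spool of solder wire, 73 x 65 mm, 51 mm tall, origin at the centre of its underside
- flux_bottle: bystander: small cream bottle with a needle cap, 37 mm across, 136 mm tall, origin at the centre of its underside
- calculator: bystander: flat desk calculator with grey keys, 118 x 72 mm, 15 mm tall, origin at the centre of its underside
Things that resemble listed ones, but are neither listed nor needed, are in the scene too. There is more than one size of the index_base; the one meant has the size given above.

How it is judged:
On the way:
1. the pointer tip has been brought within 32 mm of the mark while the plunger is still up (horizontal distance between pointer_tip and mark below 0.032 m and height (world z) of plunger above 0.104 m), for 0.2 s.
At the end, for the whole second after the job is handed in: the plunger's top is lower than 96.5 mm above the bench (fully home in the slot), the pointer tip is within 32 mm of the mark, and the wheel is at rest (height (world z) of plunger below 0.0965 m and horizontal distance between pointer_tip and mark below 0.032 m and angular speed of wheel below 0.05 rad/s); the robot touches nothing.
It fails at once if the plunger is pressed with more than 25 N (contact force between any of the fingers, the arm and plunger above 25 N).
It fails at once if the wheel is forced against the plunger with more than 40 N (contact force between plunger and wheel above 40 N).
It fails at once if a bystander is moved by more than 30 mm (distance of any of solder_spool, flux_bottle, calculator from where it was at the start of the episode above 0.03 m).
It also fails if it takes over 72 s, if anything falls off the work surface, if the arm or the gripper's body presses on something with over 40 N, if the wrist force passes 120 N, or if a joint passes its speed limit or range.

## Robot

A 6-joint arm with a two-finger parallel gripper is mounted at the origin on a cart in front of the work surface, level with it; the furniture and walls round the work are solid. World frame = base frame: x ahead of the robot, y to its left, z up, the work surface at z = 0. Lengths are in m, angles in rad, forces in N, time in s.
With the tool pointing down it reaches from about 0.325 to 0.85 m from the base axis. Payload 4.4 kg.
Tool frame: the origin (TCP) lies between the finger pads; the fingertips stand manip.finger_overhang ahead of it and the grasp point (between the pads) lies 6 mm ahead of it (manip.finger_overhang is the distance from the TCP to the fingertips, in m); x points along the fingers, z is the direction in which the jaws open and shut, and the axes are right-handed (so a half turn about x gives the same grasp; the last joint's range is limited). The gripper opens to 94 mm and grips with 3 to 60 N. Pads are 16 mm wide; open, the fingers measure 119 mm over their backs; the gripper's body (75 mm by 177 mm) begins 78 mm behind the grasp point.
Start: joints at [1.067, 0.207, 1.542, -0, 1.393, -0.15], TCP at [0.199, 0.54, 0.23] pointing down, gripper open.
Joint ranges: [-2.73, 2.73], [-0.86, 2.22], [0.23, 2.46], [-1.11, 4.25], [0.08, 2.63], [-2.82, 2.82]. Speed limits (rad/s): [2.79, 2.79, 3.14, 3.14, 3.14, 3.14].

## Interface

Orientations are given as a 3x3 rotation matrix whose columns are the frame's x, y, z axes.
In Python, from station import manip, eyes, workorder gives the robot as it stands.
- The arm moves only by the tool carry_out, never from a script. Its argument "moves" is a list of rows, each a list of 3 entries, a list of its own where there are three numbers: the turn, a rotation vector about the tool's x, y, z in degrees, then the shift along the tool's x, y, z in mm, then the gripper command: -1 is fully open, 1 is shut, values between are in proportion. In form: [[[ax, ay, az], [dx, dy, dz], grip], ...]. A call has exactly 8 rows; each row shifts and turns the commanded pose from where the row before left it, along the tool's axes as they then stand; what a row does not reach is not made up. A row lasts 1/10 s, in which the tool goes at most 50 mm and 8.59 degrees, less where a joint would pass 70% of its speed; a pose out of reach is approached as far as the arm can. A call with a gripper value outside its range is refused whole. The fingers move at their own pace and stop on an object; "squeeze" is the grip in N (left out, the last holds). Time passes only in rows, so rows that do not move let the fingers close, or fill a call up. It gives the time, the measured TCP pose, the force and the opening at its end, in the units of the state.
- manip.state(): the state, without advancing time (a new reading comes with each control period).
- eyes.read_camera(name): name is "side" or "top"; returns the picture (420x560x3 uint8, red, green, blue); there is no depth.
- eyes.camera_params(name): a dict with "mtx" (3x3 intrinsics, pixels), "xyz" and "attitude" of the camera in the world. Camera axes: x right, y down, z forward; pixel columns grow to the right and rows downward; lengths in m; the calibration is good to about 2 mm. A picture is of the moment at which its call begins. camera_params takes no time and is no camera call.
- workorder.job_done(): hands the job in, once; it reports no verdict.
The state is a dict: "t": time; "qpos": joint angles; "joint_velocities": joint speeds; "joint_efforts": joint torques, N m; "position": TCP position; "ee_rot": TCP orientation; "force": force on the tool from outside, world axes, zero at the start; "wrist_torque": the same for the moment, N m; "finger_gap": opening from 0.0 (shut) to 1.0 (fully open).
Only numpy, scipy, OpenCV 4.12 (cv2) and the standard library are available. Lean on these libraries where they do the work, as an engineer would, in place of code of your own. Each camera call takes 0.05 s, during which the arm holds its last target.

## Working session

There is one attempt and no reset: what is moved stays moved. The work goes in short steps, Python scripts to look and compute and a tool call to move; the robot and the scene stay as the last step left them, time stands still between calls to the robot, and variables do not carry over. Pictures are saved under pics/ and viewed, and the job is handed in when it is done.

Besides the shell and the picture viewer there is one more tool, called after "Call:" as name(argument=value, ...), one argument or row to a line, values as JSON. carry_out: Moves the arm, as the interface text tells. Its arguments: {"type":"object","properties":{"moves":{"type":"array","items":{"type":"array"}},"squeeze":{"type":"number"}},"required":["moves"]}

```bash
mkdir -p pics; ls; python3 - <<'E'
from station import manip, eyes
import cv2
print(manip.state(), manip.finger_overhang)
for n in ("side","top"):
    im=eyes.read_camera(n); cv2.imwrite(f"pics/{n}0.png",im[:,:,::-1]); print(n,eyes.camera_params(n))
E
```

```text
pics
{'t': 0.0, 'qpos': array([ 1.06747771e+00,  2.07407331e-01,  1.54295829e+00, -1.23039752e-05,
        1.39348913e+00, -1.50528161e-01]), 'joint_velocities': array([-0.00082799, -0.00227718,  0.00147004, -0.00076193, -0.00049138,
       -0.00121393]), 'joint_efforts': array([ 2.04415819e-04, -3.70866895e+01, -2.81421268e+01,  6.97838841e-02,
        3.59905371e-02, -1.95420512e-04]), 'position': array([0.19833358, 0.53890679, 0.22929589]), 'ee_rot': array([[-1.08048119e-03, -9.38412795e-01,  3.45514485e-01],
       [-1.98741069e-03,  3.45516019e-01,  9.38410747e-01],
       [-9.99997441e-01,  3.27255980e-04, -2.23833518e-03]]), 'force': array([-0.1213951 , -0.54570235, -0.14666342]), 'wrist_torque': array([-0.02832168,  0.04713206,  0.01291847]), 'finger_gap': 0.9989666010057385} 0.025
side {'mtx': array([[481.3182439 ,   0.        , 283.25512913],
       [  0.        , 481.3182439 , 207.64661793],
       [  0.        ,   0.        ,   1.        ]]), 'xyz': array([ 0.44346688, -0.65128261,  0.6696052 ]), 'attitude': array([[ 0.98579778, -0.11842362,  0.11907387],
       [-0.16732147, -0.63196914,  0.75671563],
       [-0.014362  , -0.7658922 , -0.64280858]])}
top {'mtx': array([[380.66074244,   0.        , 276.5667388 ],
       [  0.        , 380.66074244, 206.39506108],
       [  0.        ,   0.        ,   1.        ]]), 'xyz': array([0.51803683, 0.0205155 , 0.9495405 ]), 'attitude': array([[-0.02785156, -0.9989383 ,  0.03669556],
       [-0.99956953,  0.02817028,  0.00819705],
       [-0.00922208, -0.03645146, -0.99929287]])}
```

View pics/side0.png

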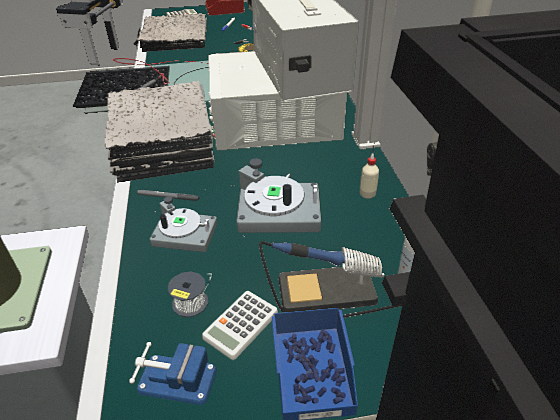

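View pics/top0.png

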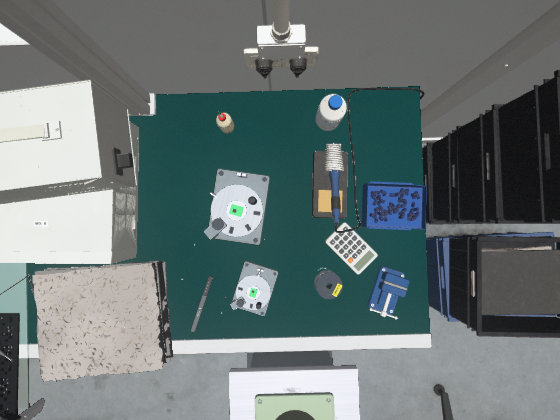

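The two candidates are the large index table at top (238,207) and the smaller one at top (255,290). The large one spans about 72 px, or roughly 0.17 m, so it matches the given 170 mm. I'll check it in a close crop.

```bash
python3 - <<'E'
import cv2, numpy as np
a=cv2.imread("pics/top0.png")[155:255,190:290]; b=cv2.imread("pics/side0.png")[145:245,225:335]
a=cv2.resize(a,(400*1,400),interpolation=cv2.INTER_CUBIC);b=cv2.resize(b,(440,400),interpolation=cv2.INTER_CUBIC)
cv2.imwrite("pics/crop0.png",np.hstack([a,b])[:,:800])
E
```

```text
(no output)
```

View pics/crop0.png

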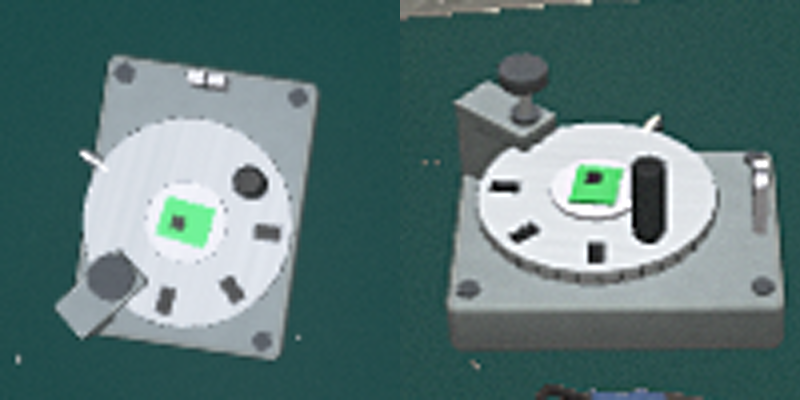

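```bash
cat > h.py <<'E'
import numpy as np, cv2
from station import manip, eyes
def ray(n,px):
    p=eyes.camera_params(n); d=np.linalg.inv(p["mtx"])@np.array([px[0],px[1],1.]); return p["xyz"],p["attitude"]@d
def onz(n,px,z):
    o,d=ray(n,px); return o+d*(z-o[2])/d[2]
def proj(n,P):
    p=eyes.camera_params(n); c=p["attitude"].T@(np.array(P)-p["xyz"]); u=p["mtx"]@c; return u[:2]/u[2]
def snap(n,name):
    im=eyes.read_camera(n)[:,:,::-1].copy(); cv2.imwrite("pics/"+name,im); return im
E
python3 - <<'E'
from h import *
t=cv2.imread("pics/top0.png"); s=cv2.imread("pics/side0.png")
def c(x,y): return ((x+.5)/4-.5+190,(y+.5)/4-.5+155)
def cs(x,y): return ((x-400+.5)/4-.5+225,(y+.5)/4-.5+145)
# wheel fit: bright pixels
for n,im,roi in (("top",t,(205,180,270,245)),("side",s,(240,172,310,217))):
    x0,y0,x1,y1=roi
    m=np.zeros(im.shape[:2],np.uint8); g=im.min(2)[y0:y1,x0:x1]; m[y0:y1,x0:x1]=(g>185)*255
    k,_=cv2.findContours(m,cv2.RETR_EXTERNAL,cv2.CHAIN_APPROX_NONE); k=max(k,key=cv2.contourArea)
    h=cv2.convexHull(k); e=cv2.fitEllipse(h); print(n,e, onz(n,e[0],.054))
print("handle", onz("top",c(250,182),.1), onz("side",cs(649,160),.1))
print("plunger", onz("top",c(111,275),.112), onz("side",cs(523,72),.112))
print("ptr", onz("top",c(83,153),.049), onz("side",cs(657,118),.049))
print("post", onz("top",c(208,78),.067), onz("side",cs(760,160),.067))
for q in ((110,55),(318,85),(277,358)): print("corner",onz("top",c(*q),.034))
for q in ((267,232),(232,290),(167,300)): print("slot",onz("top",c(*q),.054))
E
```

```text
top ((235.4710693359375, 209.5557861328125), (51.48042297363281, 55.04924774169922), 122.4205551147461) [0.54620334 0.12485168 0.054     ]
side ((274.2569885253906, 193.2367706298828), (38.470542907714844, 59.240196228027344), 84.65035247802734) [0.54698335 0.12244693 0.054     ]
handle [0.56479763 0.08172574 0.1       ] [0.56762408 0.08687017 0.1       ]
plunger [0.5150765  0.15868375 0.112     ] [0.51488537 0.15581057 0.112     ]
ptr [0.58764581 0.18411044 0.049     ] [0.58959054 0.18944777 0.049     ]
post [0.62792559 0.10701942 0.067     ] [0.63105143 0.1189947  0.067     ]
corner [0.64771175 0.16920874 0.034     ]
corner [0.62586937 0.0439323  0.034     ]
corner [0.46230701 0.0729793  0.034     ]
slot [0.53759298 0.07578485 0.054     ]
slot [0.50408622 0.09724475 0.054     ]
slot [0.49927562 0.13561927 0.054     ]
```

The large one is right: its far-edge mark post, single handle and three slots all match. The axis is at about (0.545, 0.1235), the mark at world −10° and the pointer at 55°. The handle is at −64° and the middle slot needs about 80° clockwise to reach the plunger. I'll start the reach by moving clear of the boxes and turning the jaws along world x.

Call:
carry_out(
  moves=[
    [[0,0,0],[0,-26,-41],-1],
    [[0,0,0],[0,-26,-41],-1],
    [[0,0,0],[0,-26,-41],-1],
    [[0,0,0],[0,-26,-41],-1],
    [[0,0,0],[0,-26,-41],-1],
    [[8.5,0,0],[0,0,0],-1],
    [[8.5,0,0],[0,0,0],-1],
    [[8.5,0,0],[0,0,0],-1],
  ],
)

```text
t: 0.9
position: [0.2498, 0.3015, 0.2302]
ee_rot: [[-0.0, -0.693, 0.721], [-0.0, 0.721, 0.693], [-1.0, 0.0, -0.0]]
force: [0.1, 0.1, -1.3]
finger_gap: 0.999
```

Call:
carry_out(
  moves=[
    [[8.5,0,0],[0,0,0],-0.2],
    [[8.5,0,0],[0,0,0],-0.2],
    [[8.5,0,0],[0,0,0],-0.2],
    [[8.5,0,0],[0,0,0],-0.2],
    [[8.5,0,0],[0,0,0],-0.2],
    [[2,0,0],[0,0,0],-0.2],
    [[0,0,0],[0,0,0],-0.2],
    [[0,0,0],[0,0,0],-0.2],
  ],
)

```text
t: 1.7
position: [0.2496, 0.3021, 0.2302]
ee_rot: [[-0.0, 0.003, 1.0], [-0.0, 1.0, -0.003], [-1.0, -0.0, -0.0]]
force: [0.7, -0.5, 0.7]
finger_gap: 0.598
```

```bash
cat >> h.py <<'E'
def go(P):
    s=manip.state(); R=s["ee_rot"]; d=R.T@(np.array(P)-s["position"])*1000
    print("tool delta mm",d.round(1),"len",np.linalg.norm(d).round(0))
def st():
    s=manip.state(); print(round(s["t"],2),s["position"].round(4),"F",s["force"].round(1),"gap",round(s["finger_gap"],3)); return s
E
python3 -c "
from h import *
s=st();print(s['ee_rot'].round(3),s['qpos'].round(2));go((.565,.084,.23))"
```

```text
1.7 [0.2496 0.3021 0.2302] F [ 0.7 -0.5  0.7] gap 0.598
[[-0.     0.003  1.   ]
 [-0.     1.    -0.003]
 [-1.    -0.    -0.   ]] [ 0.66 -0.2   1.95 -0.    1.39  0.66]
tool delta mm [ 1.000e-01 -2.172e+02  3.160e+02] len 383.0
```

Call:
carry_out(
  moves=[
    [[0,0,0],[0,-27,39.5],-0.2],
    [[0,0,0],[0,-27,39.5],-0.2],
    [[0,0,0],[0,-27,39.5],-0.2],
    [[0,0,0],[0,-27,39.5],-0.2],
    [[0,0,0],[0,-27,39.5],-0.2],
    [[0,0,0],[0,-27,39.5],-0.2],
    [[0,0,0],[0,-27,39.5],-0.2],
    [[0,0,0],[0,-28,39.5],-0.2],
  ],
)

```text
t: 2.5
position: [0.5664, 0.0827, 0.2301]
ee_rot: [[-0.0, 0.003, 1.0], [0.0, 1.0, -0.003], [-1.0, 0.0, -0.0]]
force: [0.1, 0.6, -0.1]
finger_gap: 0.603
```

Call:
carry_out(
  moves=[
    [[0,0,0],[0,0,0],-0.2],
    [[0,0,0],[35,0,0],-0.2],
    [[0,0,0],[35,0,0],-0.2],
    [[0,0,0],[20,0,0],-0.2],
    [[0,0,0],[0,0,0],-0.2],
    [[0,0,0],[0,0,0],-0.2],
    [[0,0,0],[0,0,0],-0.2],
    [[0,0,0],[0,0,0],-0.2],
  ],
)

```text
t: 3.3
position: [0.5663, 0.0843, 0.1425]
ee_rot: [[0.004, 0.003, 1.0], [0.0, 1.0, -0.003], [-1.0, 0.0, 0.004]]
force: [0.5, -0.0, 1.2]
finger_gap: 0.598
```

```bash
python3 -c "
from h import *
st()
b=snap('side','s1.png')[145:245,225:335]
cv2.imwrite('pics/c1.png',cv2.resize(b,(770,700)[:2] if 0 else (660,600),interpolation=cv2.INTER_CUBIC))"
```

```text
3.3 [0.5663 0.0843 0.1425] F [ 0.5 -0.   1.2] gap 0.598
```

View pics/c1.png

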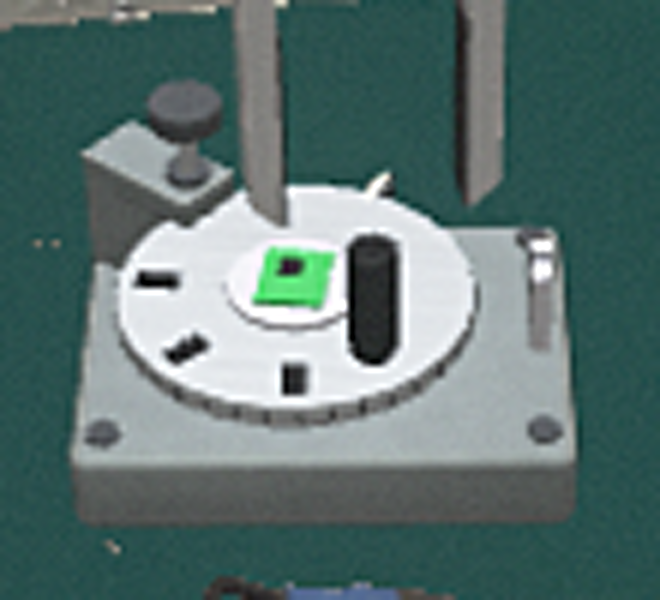

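The fingers straddle the handle, with their tips about 17 mm above its top. I'll descend and grip.

Call:
carry_out(
  moves=[
    [[0,0,0],[25,0,0],-0.2],
    [[0,0,0],[25,0,0],-0.2],
    [[0,0,0],[2,0,0],-0.2],
    [[0,0,0],[0,0,0],-0.2],
    [[0,0,0],[0,0,0],1],
    [[0,0,0],[0,0,0],1],
    [[0,0,0],[0,0,0],1],
    [[0,0,0],[0,0,0],1],
  ],
  squeeze=20,
)

```text
t: 4.15
position: [0.5656, 0.0841, 0.0892]
ee_rot: [[0.001, 0.004, 1.0], [0.0, 1.0, -0.004], [-1.0, 0.0, 0.001]]
force: [0.5, -0.8, -0.9]
finger_gap: 0.296
```

```bash
python3 -c "
from h import *
st()
b=snap('side','s2.png')[145:245,225:335]
cv2.imwrite('pics/c2.png',cv2.resize(b,(660,600),interpolation=cv2.INTER_CUBIC))"
```

```text
4.15 [0.5656 0.0841 0.0892] F [ 0.5 -0.8 -0.9] gap 0.296
```

View pics/c2.png

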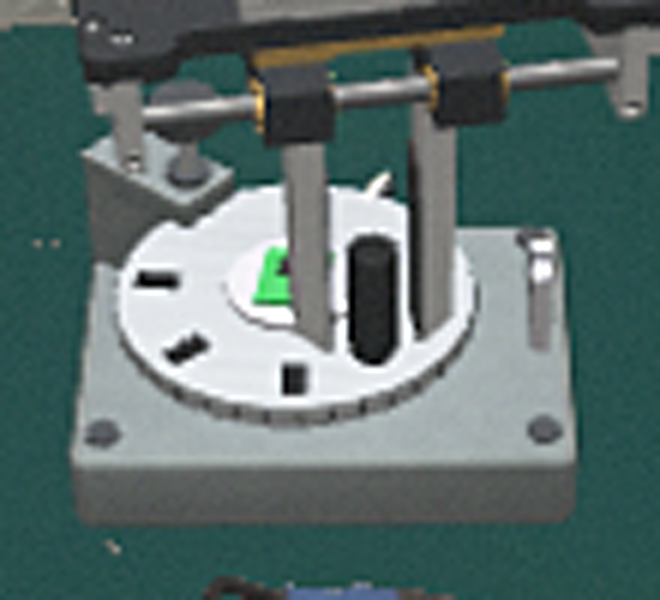

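Call:
carry_out(
  moves=[
    [[0,0,0],[0,0,0],1],
    [[0,0,0],[0,0,0],1],
    [[0,0,0],[0,0,0],1],
    [[0,0,0],[0,0,0],1],
    [[0,0,0],[0,0,0],1],
    [[0,0,0],[0,0,0],1],
    [[0,0,0],[0,0,0],1],
    [[0,0,0],[0,0,0],1],
  ],
)

```text
t: 5.0
position: [0.566, 0.0841, 0.0889]
ee_rot: [[0.002, 0.004, 1.0], [-0.0, 1.0, -0.004], [-1.0, -0.0, 0.002]]
force: [4.3, 0.3, -0.5]
finger_gap: 0.184
```

```bash
python3 -c "
from h import *
st()
a=snap('side','s3.png')[145:245,225:335];b=snap('top','t3.png')[155:255,190:290]
cv2.imwrite('pics/c3.png',np.hstack([cv2.resize(a,(440,400)),cv2.resize(b,(360,400))]))
C=np.array([.5455,.1235])
print(manip.state()['position'][:2]-C, np.linalg.norm(manip.state()['position'][:2]-C))"
```

```text
5.0 [0.566  0.0841 0.0889] F [ 4.3  0.3 -0.5] gap 0.184
[ 0.02053684 -0.03944362] 0.044469779642424
```

View pics/c3.png

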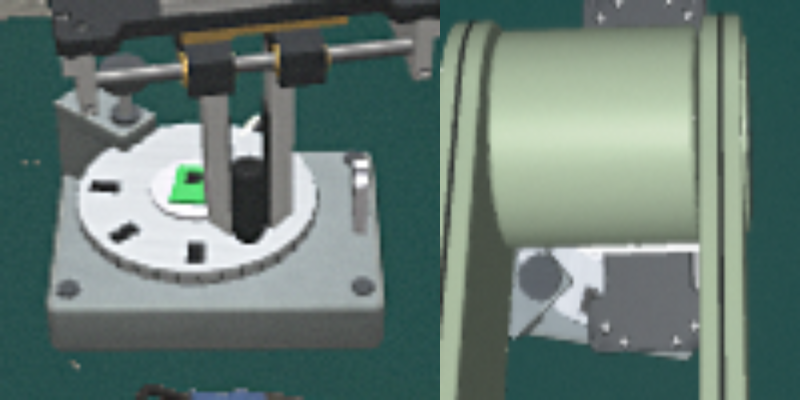

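```bash
python3 -c "
import numpy as np
r=45;a0=np.degrees(np.arctan2(-39.4,20.5));a=np.radians(a0-np.arange(0,90,5))
p=r*np.c_[np.sin(a),np.cos(a)]
for i,d in enumerate(np.diff(p,axis=0)):print(i+1,d.round(2))"
```

```text
1 [-1.66 -3.56]
2 [-1.34 -3.69]
3 [-1.02 -3.79]
4 [-0.68 -3.87]
5 [-0.34 -3.91]
6 [ 0.   -3.93]
7 [ 0.34 -3.91]
8 [ 0.68 -3.87]
9 [ 1.02 -3.79]
10 [ 1.34 -3.69]
11 [ 1.66 -3.56]
12 [ 1.96 -3.4 ]
13 [ 2.25 -3.22]
14 [ 2.52 -3.01]
15 [ 2.78 -2.78]
16 [ 3.01 -2.52]
17 [ 3.22 -2.25]
```

Call:
carry_out(
  moves=[
    [[0,0,0],[0,-1.7,-3.6],1],
    [[0,0,0],[0,-1.3,-3.7],1],
    [[0,0,0],[0,-1.0,-3.8],1],
    [[0,0,0],[0,-0.7,-3.9],1],
    [[0,0,0],[0,-0.3,-3.9],1],
    [[0,0,0],[0,0,-3.9],1],
    [[0,0,0],[0,0.3,-3.9],1],
    [[0,0,0],[0,0.7,-3.9],1],
  ],
  squeeze=25,
)

```text
t: 5.9
position: [0.5356, 0.0802, 0.0889]
ee_rot: [[0.003, 0.004, 1.0], [0.0, 1.0, -0.004], [-1.0, 0.0, 0.003]]
force: [6.1, 0.5, -1.8]
finger_gap: 0.188
```

```bash
python3 -c "
from h import *
st()
a=snap('side','s4.png')[145:245,225:335]
cv2.imwrite('pics/c4.png',cv2.resize(a,(660,600)))
d=manip.state()['position'][:2]-np.array([.5455,.1235])
print(d, np.linalg.norm(d),np.degrees(np.arctan2(d[1],d[0])))"
```

```text
5.9 [0.5356 0.0802 0.0889] F [ 6.1  0.5 -1.8] gap 0.188
[-0.01068998 -0.04308294] 0.04438935842856497 -103.93512702410138
```

View pics/c4.png

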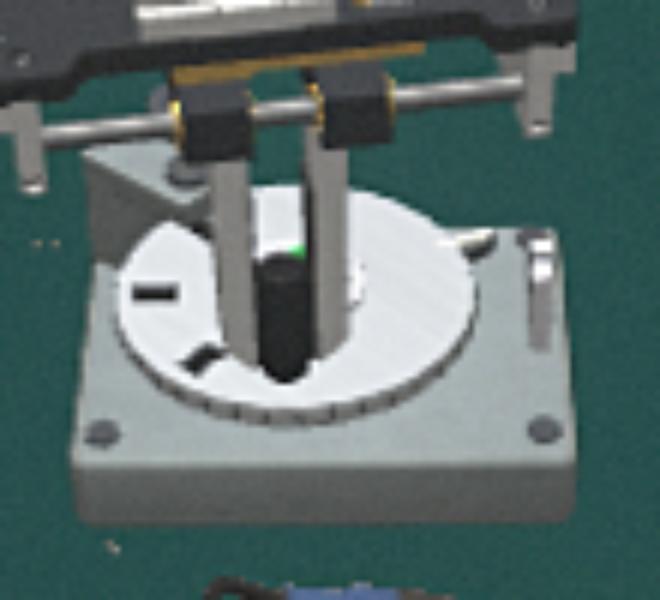

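```bash
python3 -c "
from h import *
f=lambda x,y:((x+.5)/6-.5+225,(y+.5)/6-.5+145)
for n,q,z in (('mid',(155,293),.054),('last',(200,360),.054),('ptr',(493,237),.049),('first',(200,227),.054)):
    P=onz('side',f(*q),z)[:2]-[.5460,.1230]; print(n,P,np.linalg.norm(P),np.degrees(np.arctan2(P[1],P[0])))
for P in ([.5151,.1587],[.5149,.1558]):
    P=np.array(P)-[.546,.123];print(np.linalg.norm(P),np.degrees(np.arctan2(P[1],P[0])))
"
```

```text
mid [-0.0475351   0.00798303] 0.04820077576095908 170.46672148313007
last [-0.03690173 -0.03079092] 0.04806057521081397 -140.15827181981615
ptr [0.07462352 0.02397082] 0.0783790176072211 17.808230838493788
first [-0.02747763  0.04254585] 0.050647497809501875 122.85581578571512
0.0472154635686234 130.8777021882164
0.045200110619333676 133.47605860537595
```

Middle slot at 170.5° and plunger at about 132°, so roughly 38.5° more. That puts the pointer about 10° past the mark, which is plausible.

Call:
carry_out(
  moves=[
    [[0,0,0],[0,1.0,-3.8],1],
    [[0,0,0],[0,1.3,-3.7],1],
    [[0,0,0],[0,1.7,-3.6],1],
    [[0,0,0],[0,2.0,-3.4],1],
    [[0,0,0],[0,2.3,-3.2],1],
    [[0,0,0],[0,2.5,-3.0],1],
    [[0,0,0],[0,2.8,-2.8],1],
    [[0,0,0],[0,2.0,-1.7],1],
  ],
)

```text
t: 6.75
position: [0.5108, 0.0955, 0.0889]
ee_rot: [[0.004, 0.004, 1.0], [-0.001, 1.0, -0.004], [-1.0, -0.001, 0.004]]
force: [7.2, -1.6, -3.4]
finger_gap: 0.188
```

```bash
python3 -c "
from h import *
st()
a=snap('side','s5.png')[145:245,225:335]
cv2.imwrite('pics/c5.png',cv2.resize(a,(660,600)))
d=manip.state()['position'][:2]-np.array([.5455,.1235])
print(d, np.linalg.norm(d),np.degrees(np.arctan2(d[1],d[0])))"
```

```text
6.75 [0.5108 0.0955 0.0889] F [ 7.2 -1.6 -3.4] gap 0.188
[-0.0349865  -0.02763985] 0.04458717313191242 -141.6907470341057
```

View pics/c5.png

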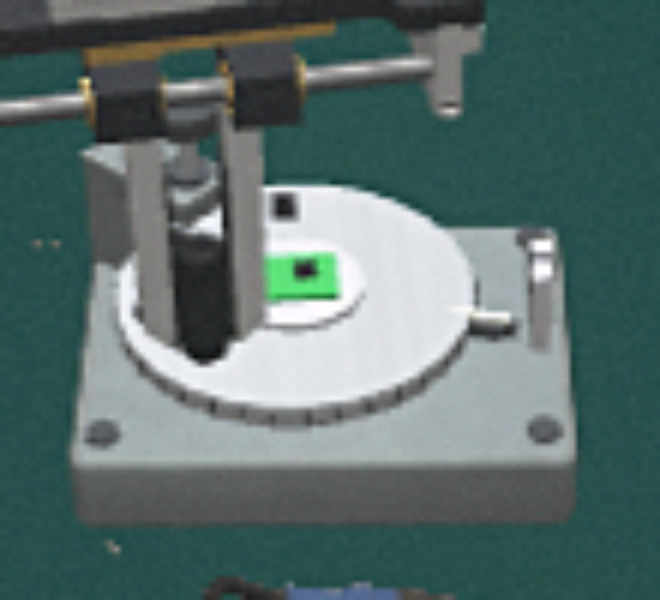

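The wheel has turned about 79° in total, and the pointer has passed the mark slightly (tip at crop (512,325)). I'll release and lift, then go over the plunger with the fingers shut.

Call:
carry_out(
  moves=[
    [[0,0,0],[0,0,0],0.2],
    [[0,0,0],[0,0,0],0.2],
    [[0,0,0],[0,0,0],0.2],
    [[0,0,0],[0,0,0],0.2],
    [[0,0,0],[-25,0,0],0.2],
    [[0,0,0],[-25,0,0],0.2],
    [[0,0,0],[-15,0,0],0.2],
    [[0,0,0],[0,0,0],1],
  ],
)

```text
t: 7.6
position: [0.5109, 0.096, 0.1559]
ee_rot: [[0.005, 0.004, 1.0], [0.0, 1.0, -0.004], [-1.0, 0.0, 0.005]]
force: [0.5, -0.3, 0.2]
finger_gap: 0.346
```

Call:
carry_out(
  moves=[
    [[0,0,0],[0,20,1],1],
    [[0,0,0],[0,20,1],1],
    [[0,0,0],[0,21,2],1],
    [[0,0,0],[0,0,0],1],
    [[0,0,0],[0,0,0],1],
    [[0,0,0],[0,0,0],1],
    [[0,0,0],[0,0,0],1],
    [[0,0,0],[0,0,0],1],
  ],
)

```text
t: 8.4
position: [0.5135, 0.1562, 0.1533]
ee_rot: [[-0.0, 0.005, 1.0], [-0.0, 1.0, -0.005], [-1.0, -0.0, -0.0]]
force: [0.1, 0.2, -0.7]
finger_gap: 0.009
```

```bash
python3 -c "
from h import *
st()
a=snap('side','s6.png')[145:245,225:335];b=snap('top','t6.png')[155:255,190:290]
cv2.imwrite('pics/c6.png',np.hstack([cv2.resize(a,(440,400)),cv2.resize(b,(360,400))]))"
```

```text
8.4 [0.5135 0.1562 0.1533] F [ 0.1  0.2 -0.7] gap 0.009
```

View pics/c6.png

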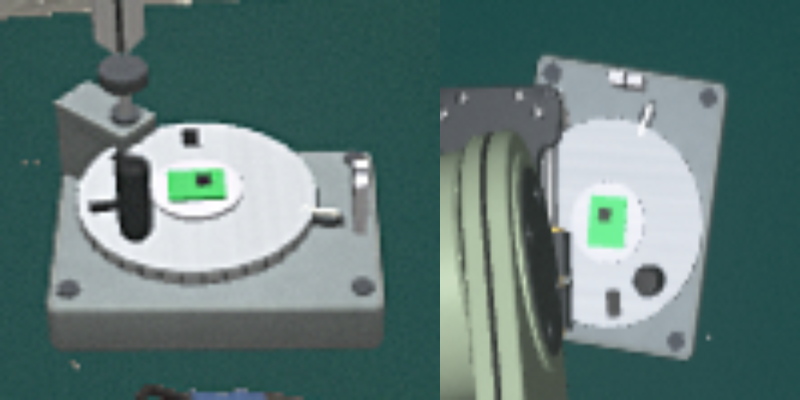

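The fingertips are centred over the plunger button at side crop (122,65). I'll press down in small steps and watch the force.

Call:
carry_out(
  moves=[
    [[0,0,0],[10,0,0.5],1],
    [[0,0,0],[4,0,0.5],1],
    [[0,0,0],[1,0,0],1],
    [[0,0,0],[1,0,0],1],
    [[0,0,0],[1,0,0],1],
    [[0,0,0],[1,0,0],1],
    [[0,0,0],[1,0,0],1],
    [[0,0,0],[0,0,0],1],
  ],
)

```text
t: 9.3
position: [0.5145, 0.1569, 0.1345]
ee_rot: [[0.0, 0.004, 1.0], [0.0, 1.0, -0.004], [-1.0, 0.0, 0.0]]
force: [-2.1, -0.7, 2.3]
finger_gap: 0.003
```

Call:
carry_out(
  moves=[
    [[0,0,0],[0.5,0,0],1],
    [[0,0,0],[0.5,0,0],1],
    [[0,0,0],[0.5,0,0],1],
    [[0,0,0],[0.5,0,0],1],
    [[0,0,0],[0,0,0],1],
    [[0,0,0],[0,0,0],1],
    [[0,0,0],[0,0,0],1],
    [[0,0,0],[0,0,0],1],
  ],
)

```text
t: 10.1
position: [0.5145, 0.1569, 0.1324]
ee_rot: [[0.0, 0.004, 1.0], [0.0, 1.0, -0.004], [-1.0, 0.0, 0.0]]
force: [-2.2, 0.9, 2.2]
finger_gap: 0.004
```

Call:
carry_out(
  moves=[
    [[0,0,0],[0.5,0,0],1],
    [[0,0,0],[0.5,0,0],1],
    [[0,0,0],[0.5,0,0],1],
    [[0,0,0],[0.5,0,0],1],
    [[0,0,0],[0,0,0],1],
    [[0,0,0],[0,0,0],1],
    [[0,0,0],[0,0,0],1],
    [[0,0,0],[0,0,0],1],
  ],
)

```text
t: 10.9
position: [0.5145, 0.1569, 0.1305]
ee_rot: [[0.0, 0.004, 1.0], [0.0, 1.0, -0.004], [-1.0, 0.0, 0.0]]
force: [-1.8, 0.2, 3.7]
finger_gap: 0.006
```

Call:
carry_out(
  moves=[
    [[0,0,0],[0.5,0,0],1],
    [[0,0,0],[0.5,0,0],1],
    [[0,0,0],[0,0,0],1],
    [[0,0,0],[0,0,0],1],
    [[0,0,0],[0,0,0],1],
    [[0,0,0],[0,0,0],1],
    [[0,0,0],[0,0,0],1],
    [[0,0,0],[0,0,0],1],
  ],
)

```text
t: 11.7
position: [0.5146, 0.1569, 0.1299]
ee_rot: [[0.0, 0.004, 1.0], [0.0, 1.0, -0.004], [-1.0, 0.0, 0.0]]
force: [-3.3, -0.5, 5.8]
finger_gap: 0.008
```

Call:
carry_out(
  moves=[
    [[0,0,0],[0.5,0,0],1],
    [[0,0,0],[0,0,0],1],
    [[0,0,0],[0.5,0,0],1],
    [[0,0,0],[0,0,0],1],
    [[0,0,0],[0,0,0],1],
    [[0,0,0],[0,0,0],1],
    [[0,0,0],[0,0,0],1],
    [[0,0,0],[0,0,0],1],
  ],
)

```text
t: 12.5
position: [0.5146, 0.1569, 0.1291]
ee_rot: [[0.0, 0.004, 1.0], [-0.0, 1.0, -0.004], [-1.0, -0.0, 0.0]]
force: [-3.1, -0.1, 7.7]
finger_gap: 0.006
```

Call:
carry_out(
  moves=[
    [[0,0,0],[0.5,0,0],1],
    [[0,0,0],[0,0,0],1],
    [[0,0,0],[0.5,0,0],1],
    [[0,0,0],[0,0,0],1],
    [[0,0,0],[0,0,0],1],
    [[0,0,0],[0,0,0],1],
    [[0,0,0],[0,0,0],1],
    [[0,0,0],[0,0,0],1],
  ],
)

```text
t: 13.3
position: [0.5146, 0.1569, 0.1288]
ee_rot: [[0.0, 0.004, 1.0], [-0.0, 1.0, -0.004], [-1.0, -0.0, 0.0]]
force: [-4.9, -1.4, 10.5]
finger_gap: 0.004
```

Call:
carry_out(
  moves=[
    [[0,0,0],[0.5,0,0],1],
    [[0,0,0],[0,0,0],1],
    [[0,0,0],[0.5,0,0],1],
    [[0,0,0],[0,0,0],1],
    [[0,0,0],[0,0,0],1],
    [[0,0,0],[0,0,0],1],
    [[0,0,0],[0,0,0],1],
    [[0,0,0],[0,0,0],1],
  ],
)

```text
t: 14.1
position: [0.5147, 0.1569, 0.1265]
ee_rot: [[0.0, 0.004, 1.0], [0.0, 1.0, -0.004], [-1.0, 0.0, 0.0]]
force: [-1.7, -0.2, 4.2]
finger_gap: 0.009
```

It slipped into the slot: the force dropped from 10.5 to 4.2 N. I'll press on home.

Call:
carry_out(
  moves=[
    [[0,0,0],[0.8,0,0],1],
    [[0,0,0],[0.8,0,0],1],
    [[0,0,0],[0.8,0,0],1],
    [[0,0,0],[0.8,0,0],1],
    [[0,0,0],[0.8,0,0],1],
    [[0,0,0],[0.8,0,0],1],
    [[0,0,0],[0,0,0],1],
    [[0,0,0],[0,0,0],1],
  ],
)

```text
t: 14.9
position: [0.5147, 0.1569, 0.1218]
ee_rot: [[0.0, 0.004, 1.0], [0.0, 1.0, -0.004], [-1.0, 0.0, 0.0]]
force: [-2.6, 0.4, 4.2]
finger_gap: 0.006
```

Call:
carry_out(
  moves=[
    [[0,0,0],[0.5,0,0],1],
    [[0,0,0],[0.5,0,0],1],
    [[0,0,0],[0.5,0,0],1],
    [[0,0,0],[0,0,0],1],
    [[0,0,0],[0,0,0],1],
    [[0,0,0],[0,0,0],1],
    [[0,0,0],[0,0,0],1],
    [[0,0,0],[0,0,0],1],
  ],
)

```text
t: 15.7
position: [0.5147, 0.1569, 0.1204]
ee_rot: [[0.0, 0.004, 1.0], [0.0, 1.0, -0.004], [-1.0, 0.0, 0.0]]
force: [-2.6, 0.3, 5.3]
finger_gap: 0.01
```

Call:
carry_out(
  moves=[
    [[0,0,0],[0.5,0,0],1],
    [[0,0,0],[0,0,0],1],
    [[0,0,0],[0.5,0,0],1],
    [[0,0,0],[0,0,0],1],
    [[0,0,0],[0,0,0],1],
    [[0,0,0],[0,0,0],1],
    [[0,0,0],[0,0,0],1],
    [[0,0,0],[0,0,0],1],
  ],
)

```text
t: 16.5
position: [0.5147, 0.1569, 0.1194]
ee_rot: [[0.0, 0.004, 1.0], [0.0, 1.0, -0.004], [-1.0, 0.0, 0.0]]
force: [-2.4, -0.7, 5.1]
finger_gap: 0.008
```

Call:
carry_out(
  moves=[
    [[0,0,0],[0.5,0,0],1],
    [[0,0,0],[0,0,0],1],
    [[0,0,0],[0.5,0,0],1],
    [[0,0,0],[0,0,0],1],
    [[0,0,0],[0,0,0],1],
    [[0,0,0],[0,0,0],1],
    [[0,0,0],[0,0,0],1],
    [[0,0,0],[0,0,0],1],
  ],
)

```text
t: 17.3
position: [0.5147, 0.157, 0.1192]
ee_rot: [[0.0, 0.004, 1.0], [0.0, 1.0, -0.004], [-1.0, 0.0, 0.0]]
force: [-3.9, -0.4, 9.9]
finger_gap: 0.007
```

The plunger is home: its top is at about 0.0942 m and it stops firmly with 10 N. I'll retract and look.

Call:
carry_out(
  moves=[
    [[0,0,0],[-5,0,0],1],
    [[0,0,0],[-30,0,0],1],
    [[0,0,0],[-45,0,0],1],
    [[0,0,0],[-20,40,-20],1],
    [[0,0,0],[0,40,-25],1],
    [[0,0,0],[0,40,-25],1],
    [[0,0,0],[0,20,-25],1],
    [[0,0,0],[0,0,-25],1],
  ],
)

```text
t: 18.1
position: [0.394, 0.2995, 0.2177]
ee_rot: [[0.001, 0.001, 1.0], [0.001, 1.0, -0.001], [-1.0, 0.001, 0.001]]
force: [0.4, -0.3, -0.3]
finger_gap: 0.004
```

```bash
python3 -c "
from h import *
st()
a=snap('side','s7.png')[145:245,225:335];b=snap('top','t7.png')[155:255,190:290]
cv2.imwrite('pics/c7.png',np.hstack([cv2.resize(a,(440,400)),cv2.resize(b,(360,400))]))"
```

```text
18.1 [0.394  0.2995 0.2177] F [ 0.4 -0.3 -0.3] gap 0.004
```

View pics/c7.png

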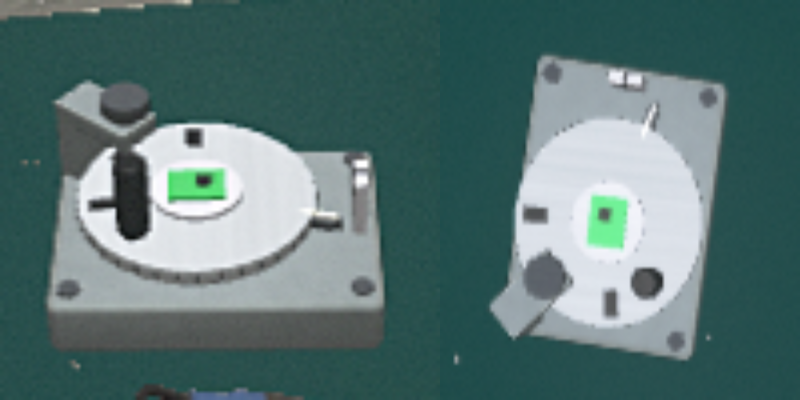

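```bash
python3 -c "
from h import *
m=np.array([.5455,.1235])+.081*np.array([.985,-.174])
for n,q in (('top',(249.7,181)),('side',(225+341/4-.4,145+219/4-.4))):
    P=onz(n,q,.049)[:2]; print(n,P,np.linalg.norm(P-m))
for n,q in (('top',(190+(545-440)/3.6,155+275/4)),('side',(225+126/4,145+97/4))):
    for z in(.094,.1): print(n,z,onz(n,q,z))
from station import workorder
print(workorder.job_done())"
```

```text
top [0.61322772 0.09000029] 0.02284643893189812
side [0.61632335 0.0952979 ] 0.01671375540330308
top 0.094 [0.51405862 0.15763892 0.094     ]
top 0.1 [0.51408652 0.15667726 0.1       ]
side 0.094 [0.51651664 0.15769015 0.094     ]
side 0.1 [0.51575518 0.14925757 0.1       ]
the job is handed in; nothing more can be done
None
```

The plunger is fully home in the middle slot and the job is handed in, at about 18 s on the clock. I gripped the upright handle, turned the wheel about 79° clockwise, let go, and pressed the plunger with shut fingers. It seated on the first try.

- **Feel:** resistance rose to about 10.5 N at the slot edge, then dropped to 4.2 N as the plunger went in. It came to a stop at a top height of about 94 mm with 10 N. No reading went above 10.5 N, but force is only reported at the end of each move call.
- **Height by camera:** the plunger's position agrees between the two views when it is taken at 94 mm height, and disagrees by about 7 mm when taken at 100 mm.
- **Right slot:** in the last picture the other two slots sit evenly either side of the plunger, so it is in the middle one.
- **Pointer:** the tip is past the mark by 23 mm in the top view and 17 mm in the side view. The views disagree by about 6 mm, but both are within the 32 mm limit.
- **Clearance:** the arm is retracted and reads almost no force. I did not measure the bystanders at the end, but the arm never went near them.

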